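# Click out the retractable marker for the next blank

### The job

In the woodturner's shop, take the retractable metal marker out of the wooden tool rack and, holding it nib up, push the button on its lower end down against the flat steel bench block until it clicks fully home and stays in. Then put the marker, nib up, into the small wooden pot and let go, leaving the pot upright.

Things in the scene. Friction and masses are not known exactly. Their poses are not given: they have to be found in the camera images.
- marker: Aluminium pen in a 60 mm high rack of 3 tools 70 mm apart, row left-right (yaw up to 0.3); the others (tops 115 mm above bench) lack its black cone top. Origin: lower end of barrel, 20 mm above bench at start; z to nib. Barrel d 20, z 0-90; collar d 36, z 40-45, rests on rack; grip between z 45 and 90; cone and tube to z 110. Below the barrel a d 15 button sticks out 9 mm. Hole d 26. 90 g.
- click (a joint): Button on the marker's lower end: 0 = out (as it starts), 0.008 m = fully in, the nib then 7 mm out of the tube at the top. It needs about 5 N to move and stays where it is left (a latch): a push of 10 to 15 N along the marker drives it home.
- block: Fixed square steel bench block, 90 x 90 mm and 20 mm high, lying flat on the bench. Origin at the centre of its underside, z up; the flat top is at z = 20 mm.
- pot: Small loose turned pot of pale wood, 0.4 kg: round, 64 mm high, 74 mm across, wall 5 mm, so a mouth 64 mm wide; floor 7 mm thick. Origin at the centre of its underside, z up. The marker may lean in it. Pot and block stand to the robot's right, either one nearer the middle.

How it is judged:
By the outcome, as a careful person would: the job done as asked, in the order asked, and still so for the second after the job is handed in, with the robot touching nothing.
It also fails if it takes over 43 s, if anything falls off the work surface, if the arm or the gripper's body presses on something with over 40 N, if the wrist force passes 120 N, or if a joint passes its speed limit or range.

### The arm

A 6-joint arm with a two-finger parallel gripper is mounted at the origin on the work surface. World frame = base frame: x ahead of the robot, y to its left, z up, the work surface at z = 0. Lengths are in m, angles in rad, forces in N, time in s.
With the tool pointing down it reaches from about 0.35 to 0.775 m from the base axis. Payload 5.5 kg.
Tool frame: the origin (TCP) lies midway between the tips of the shut fingers; the grasp point (between the pads) lies 19 mm behind it (manip.grip_point_offset is the distance from the TCP to the grasp point, in m); z points along the fingers, y is the line along which they close (so a half turn about z gives the same grasp; the last joint's range is limited). The gripper opens to 85 mm and grips with 20 to 120 N. Pads are 22 mm wide; open, the fingers measure 114 mm over their backs; the gripper's body (76 mm by 85 mm) begins 54 mm behind the grasp point. The pads swing forward as they close: fully open they stand 13 mm farther back than shut.
Start: joints at [-1.37, 0.313, 0.046, 1.304, 0, 1.431], TCP at [0.192, -0.542, 0.231] pointing down, gripper open.
Joint ranges: [-2.76, 2.76], [-0.86, 1.69], [-1.03, 1.26], [-2.2, 2.34], [-1.47, 1.5], [-3.14, 3.14]. Speed limits (rad/s): [2.57, 2.57, 3.14, 3.14, 3.14, 3.14].

### API

Orientations are given as a unit quaternion [w, x, y, z].
In Python, from cell import manip gives the robot as it stands. The module is installed in compiled form; this text tells all that it offers.
- The arm moves only by the shell command python3 -m jog 'ROWS' [FORCE]. ROWS is JSON, one flat list of numbers, 7 for each row, row after row: the opening in per cent of the stroke, from 0 (shut) to 100 (fully open), then the shift along the world's x, y, z in mm, then the turn, a rotation vector about the world's x, y, z in degrees. In form: [jaw, dx, dy, dz, wx, wy, wz, jaw, dx, dy, dz, wx, wy, wz, ...]. A call has 1 to 5 rows; each row is the pose to reach, as a shift and turn from the pose commanded when the call began; what a row does not reach only later rows make up. A row lasts 1/10 s, in which the tool goes at most 50 mm and 8.59 degrees, less where a joint would pass 70% of its speed; a pose out of reach is approached as far as the arm can. A call with a gripper value outside its range is refused whole. The fingers move at their own pace and stop on an object; FORCE is the grip in N (left out, the last holds). Time passes only in rows, so rows that repeat a pose let the fingers close. It gives the time, the measured TCP pose, the force, the opening and the grip force at its end, in the units of the state.
- manip.get_obs(): the state, without advancing time (a new reading comes with each control period).
- manip.read_camera(name): name is "scene" or "top" or "wrist"; returns a dict with "frame" (420x560x3 uint8, blue, green, red), "camera_matrix" (3x3 intrinsics, pixels), "origin" and "rotation" of the camera in the world. Camera axes: x right, y down, z forward; pixel columns grow to the right and rows downward; lengths in m; the calibration is good to about 2 mm. A picture is of the moment at which its call begins. There is no depth.
- manip.close_job(): hands the job in; it is judged then, once.
The state is a dict: "time_s": time; "joints": joint angles; "qd": joint speeds; "effort": joint torques, N m; "ee_pos": TCP position; "tcp_rot": TCP orientation; "contact_force": force on the tool from outside, world axes, zero at the start; "ft_torque": the same for the moment, N m; "finger_gap": finger opening in m; "finger_force": force on a finger pad.
Only numpy, scipy, OpenCV 4.12 (cv2) and the standard library are available. Lean on these libraries where they do the work, as an engineer would, in place of code of your own. Each camera call takes 0.05 s, during which the arm holds its last target. There are 200 camera calls.

## Working session

There is one attempt and no reset: what is moved stays moved. The work goes in short steps, Python scripts to look and compute and a shell command to move; the robot and the scene stay as the last step left them, time stands still between calls to the robot, and variables do not carry over. Pictures are saved under pics/ and viewed, at most 10 in all, crops included, and the job is handed in when it is done.

```bash
mkdir -p pics; cat > h.py <<'E'
import numpy as np, cv2
from cell import manip
def snap(n,f):
    c=manip.read_camera(n); cv2.imwrite('pics/'+f,c['frame']); np.savez('pics/'+f+'.npz',**{k:np.array(v) for k,v in c.items()})
    return c
def ray(f,u,v):
    c=np.load('pics/'+f+'.npz'); d=c['rotation']@np.linalg.solve(c['camera_matrix'],[u,v,1.]); return c['origin'],d
def at(f,u,v,z):
    o,d=ray(f,u,v); return np.round((o+d*(z-o[2])/d[2])*1000,1)
def proj(f,p):
    c=np.load('pics/'+f+'.npz'); q=c['camera_matrix']@(c['rotation'].T@(np.array(p)/1000-c['origin'])); return np.round(q[:2]/q[2],1)
E
python3 - <<'E'
from h import *
for n in ('top','scene'):
    c=snap(n,n+'0.png'); print(c['origin'],c['rotation'])
o=manip.get_obs(); print(o['time_s'],o['ee_pos'],o['tcp_rot'])
E
```

```text
[0.37832565 0.03242541 0.81698132] [ 0.07832674 -0.67865622  0.72489297 -0.08843546]
[ 1.04262487 -0.06060272  0.85014662] [-0.21380195  0.7467723   0.60455912 -0.17643165]
0.1 [ 0.19208015 -0.54148976  0.23051105] [-8.09839547e-04  9.85516121e-01  1.69579824e-01 -4.57925484e-05]
```

View pics/top0.png

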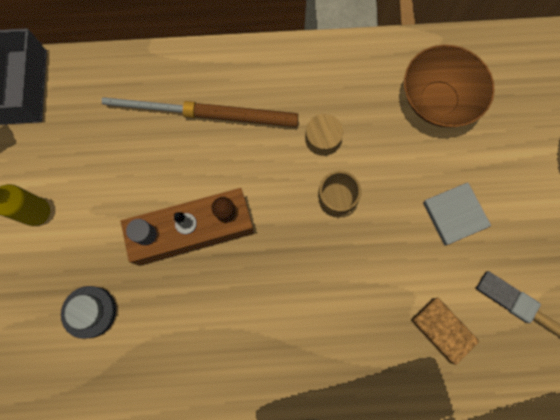

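View pics/scene0.png

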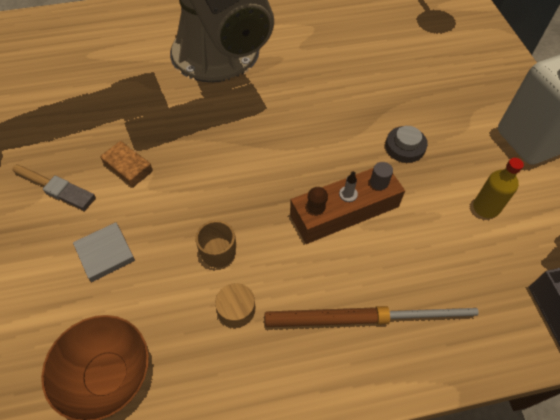

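```bash
cat > h2.py <<'E'
from h import *
from scipy.spatial.transform import Rotation as R
import h
def ray(f,u,v):
    c=np.load('pics/'+f+'.npz'); w,x,y,z=c['rotation']; return c['origin'],R.from_quat([x,y,z,w]).as_matrix()@np.linalg.solve(c['camera_matrix'],[u,v,1.])
def proj(f,p):
    c=np.load('pics/'+f+'.npz'); w,x,y,z=c['rotation'];q=c['camera_matrix']@(R.from_quat([x,y,z,w]).as_matrix().T@(np.array(p)/1000-c['origin'])); return np.round(q[:2]/q[2],1)
h.ray=ray
def size(f,p): pass
E
python3 - <<'E'
from h2 import *
t='top0.png';s='scene0.png'
print('collar',at(t,186,224,.065),at(s,349,194,.065),'tip',at(t,180,216,.130),at(s,352,172,.130))
print('rack top corners',at(t,122,222,.06),at(t,243,190,.06),at(t,252,230,.06),at(t,133,262,.06))
print('tools',at(t,139,231,.115),at(t,224,207,.11))
print('pot rim',at(t,340,190,.064),at(s,217,238,.064),at(t,320,190,.064),at(t,360,190,.064))
print('block',[at(t,*p,.02) for p in((424,208),(467,184),(490,218),(446,244))])
print('block',[at(s,*p,.02) for p in((75,241),(118,226),(134,262),(91,279))])
i=cv2.imread('pics/top0.png')[130:280,110:500]; 
a=cv2.resize(i[:,:150],None,fx=3.5,fy=3.5,interpolation=2)
b=cv2.resize(cv2.imread('pics/scene0.png')[140:260,270:420],None,fx=3.5,fy=3.5,interpolation=2)
b=cv2.copyMakeBorder(b,0,a.shape[0]-b.shape[0],0,0,0)
cv2.imwrite('pics/crop.png',cv2.resize(np.hstack([a,b]),None,fx=.76,fy=.76))
E
```

```text
collar [546.1 189.   65. ] [550.  191.6  65. ] tip [545.  184.6 130. ] [544.9 190.2 130. ]
rack top corners [557.9 299.4  60. ] [601.5  89.9  60. ] [529.4  77.6  60. ] [487.7 279.7  60. ]
tools [528.5 252.9 115. ] [560.2 118.  110. ]
pot rim [589.4 -79.   64. ] [592.5 -74.2  64. ] [591.7 -44.2  64. ] [ 587.1 -113.8   64. ]
block [array([ 557.7, -235.6,   20. ]), array([ 598. , -321.6,   20. ]), array([ 531.3, -353.2,   20. ]), array([ 489.1, -265.9,   20. ])]
block [array([ 516.1, -346. ,   20. ]), array([ 499.3, -262.7,   20. ]), array([ 585.8, -236.3,   20. ]), array([ 604.4, -316.5,   20. ])]
```

View pics/crop.png

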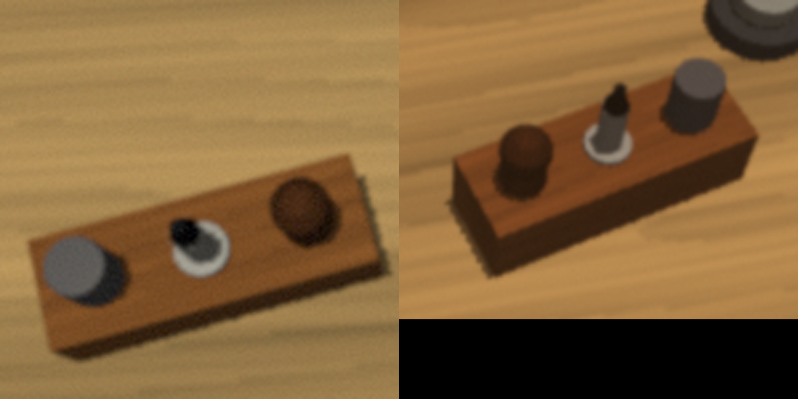

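The top view shows the black-tipped marker in the middle of the rack (185,224), the pot at (340,193) and the block at (457,214). The crop confirms that the middle tool is the marker. Its position is about (546,188) and the rack yaw about +12.5°. I'll close the jaws across the row.

```bash
python3 -m jog '[100,45,45,0,0,0,8,100,90,90,0,0,0,16,100,130,135,0,0,0,24,100,165,180,0,0,0,32,100,195,225,0,0,0,40]'
python3 -m jog '[100,20,45,0,0,0,8,100,40,90,0,0,0,16,100,60,135,0,0,0,24,100,80,180,0,0,0,32,100,95,225,0,0,0,40]'
python3 -c "
from cell import manip
o=manip.get_obs();print(o['time_s'],o['ee_pos'],o['tcp_rot'],o['joints'])"
```

```text
time_s: 0.6
ee_pos: [0.3594, -0.3542, 0.2309]
tcp_rot: [-0.0, 0.867, 0.499, 0.0]
contact_force: [0.4, -0.4, -0.6]
finger_gap: 0.0853
finger_force: 0.0
time_s: 1.1
ee_pos: [0.454, -0.1289, 0.2311]
tcp_rot: [0.0, 0.644, 0.765, 0.0]
contact_force: [0.9, -0.4, 0.2]
finger_gap: 0.0852
finger_force: 0.0
1.1 [ 0.45403256 -0.12888187  0.23106225] [9.61836200e-06 6.43718604e-01 7.65262278e-01 6.36575449e-05] [-4.46985798e-01  1.14057405e-01 -2.07250688e-01  1.24943782e+00
  1.18479184e-04  9.51709506e-01]
```

```bash
python3 -m jog '[100,12,48,0,0,0,3,100,24,96,0,0,0,3,100,36,144,0,0,0,3,100,46,190,0,0,0,3,100,55,235,0,0,0,3]'
python3 -m jog '[100,9,45,-20,0,0,0,100,9,45,-30,0,0,0,100,9,45,-30,0,0,0,100,9,45,-30,0,0,0,100,9,45,-30,0,0,0]'
python3 - <<'E'
from h2 import *
o=manip.get_obs();print(o['time_s'],o['ee_pos'],o['tcp_rot'])
c=snap('wrist','w1.png')
print(c['origin'],c['rotation'])
for p in ((546,188,130),(546,188,65)): print(proj('w1.png',p))
E
```

```text
time_s: 1.6
ee_pos: [0.5084, 0.1063, 0.231]
tcp_rot: [-0.0, 0.626, 0.78, -0.0]
contact_force: [1.0, 0.0, 0.2]
finger_gap: 0.0854
finger_force: 0.0
time_s: 2.1
ee_pos: [0.5177, 0.148, 0.202]
tcp_rot: [0.0, 0.626, 0.779, 0.0]
contact_force: [-0.7, 0.5, 0.9]
finger_gap: 0.0855
finger_force: 0.0
2.1 [0.51772538 0.14795015 0.20198053] [3.33774061e-04 6.26490598e-01 7.79428878e-01 2.06723419e-04]
[0.50319194 0.21535074 0.3446149 ] [0.13547222 0.98487158 0.1070572  0.01462882]
[327.2 177.4]
[316.3 166.1]
```

View pics/w1.png

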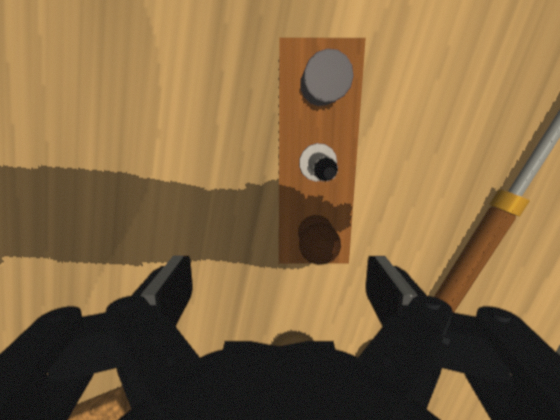

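The wrist view shows the marker's collar at (319,162), its black tip at (325,169), and the rack aligned with the tool.

```bash
python3 - <<'E'
from h2 import *
w='w1.png'
print(at(w,319,162,.065),at(w,326,169,.13),at(w,324,167,.11))
print('rack',[at(w,*p,.06) for p in((279,38),(365,38),(351,263),(279,263))],at(w,330,75,.115))
E
```

```text
[547.5 192.3  65. ] [543.5 193.8 130. ] [545.3 193.  110. ]
rack [array([487.5, 288.1,  60. ]), array([560.4, 304.1,  60. ]), array([608.5,  95.6,  60. ]), array([533.5,  79.1,  60. ])] [531.6 258.6 115. ]
```

```bash
python3 -m jog '[100,15,22,0,0,0,0,100,29,43,0,0,0,0,100,29,43,0,0,0,0,100,29,43,-30,0,0,0,100,29,43,-60,0,0,0]'
python3 -m jog '[100,0,0,-20,0,0,0,100,0,0,-45,0,0,0,100,0,0,-65,0,0,0,100,0,0,-67,0,0,0,100,0,0,-67,0,0,0]'
```

```text
time_s: 2.65
ee_pos: [0.5478, 0.1912, 0.1423]
tcp_rot: [0.001, 0.626, 0.78, 0.001]
contact_force: [0.6, -0.6, 0.2]
finger_gap: 0.085
finger_force: 0.0
time_s: 3.15
ee_pos: [0.5463, 0.1912, 0.0746]
tcp_rot: [-0.0, 0.626, 0.78, -0.0]
contact_force: [0.6, 0.3, 1.2]
finger_gap: 0.0851
finger_force: 0.0
```

```bash
python3 -m jog '[30,0,0,0,0,0,0,30,0,0,0,0,0,0,0,0,0,0,0,0,0,0,0,0,0,0,0,0,0,0,0,0,0,0,0]' 40
python3 -m jog '[0,0,0,0,0,0,0,0,0,0,0,0,0,0,0,0,0,0,0,0,0,0,0,0,0,0,0,0,0,0,0,0,0,0,0]' 90
```

```text
time_s: 3.65
ee_pos: [0.5467, 0.1922, 0.0749]
tcp_rot: [0.0, 0.626, 0.78, 0.0]
contact_force: [-1.0, -0.3, 2.0]
finger_gap: 0.0191
finger_force: 38.9
time_s: 4.15
ee_pos: [0.5467, 0.1923, 0.075]
tcp_rot: [0.0, 0.626, 0.78, 0.0]
contact_force: [-1.6, -0.6, 6.3]
finger_gap: 0.0181
finger_force: 87.6
```

```bash
python3 -m jog '[0,0,0,10,0,0,0,0,0,0,30,0,0,0,0,0,0,60,0,0,0,0,0,0,90,0,0,0,0,0,0,130,0,0,0]'
python3 -m jog '[0,0,-40,0,0,0,0,0,0,-85,0,0,0,0,0,0,-130,0,0,0,0,0,0,-175,0,0,0,0,0,0,-220,0,0,0,0]'
python3 - <<'E'
from h2 import *
o=manip.get_obs();print(o['time_s'],o['ee_pos'],o['tcp_rot'],o['contact_force'])
snap('scene','s2.png'); snap('wrist','w2.png'); snap('top','t2.png')
a=cv2.imread('pics/s2.png')[60:260,120:380]; a=cv2.resize(a,(520,400)); b=cv2.resize(cv2.imread('pics/w2.png'),(280,210)); d=cv2.resize(cv2.imread('pics/t2.png'),(280,210))
r=np.vstack([b,d]); cv2.imwrite('pics/c2.png',np.hstack([cv2.copyMakeBorder(a,0,20,0,0,0),r]))
E
```

```text
time_s: 4.65
ee_pos: [0.5452, 0.1919, 0.2042]
tcp_rot: [-0.001, 0.626, 0.78, -0.001]
contact_force: [1.1, 0.7, -1.5]
finger_gap: 0.0183
finger_force: 87.9
time_s: 5.15
ee_pos: [0.5461, -0.0294, 0.2046]
tcp_rot: [0.0, 0.626, 0.78, 0.0]
contact_force: [0.4, 0.6, -1.5]
finger_gap: 0.0183
finger_force: 88.1
5.15 [ 0.54610554 -0.02938188  0.20460608] [3.60056534e-05 6.25577469e-01 7.80162050e-01 6.46259015e-05] [ 0.38595495  0.61786646 -1.5094884 ]
```

View pics/c2.png

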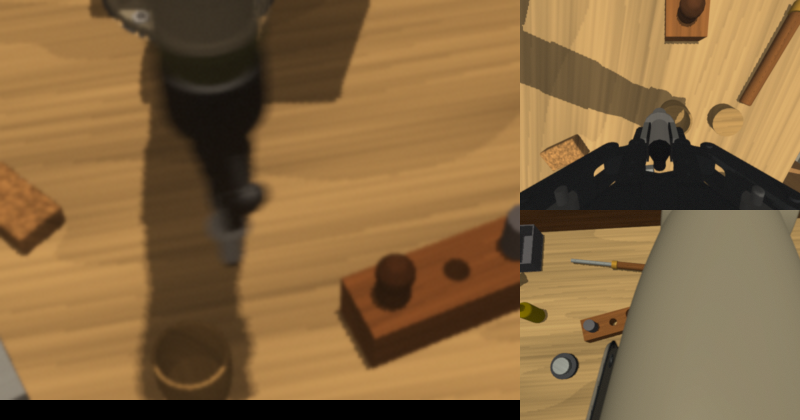

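```bash
python3 - <<'E'
from h2 import *
x,y,z=546.1,-29.4,204.6
i=cv2.imread('pics/w2.png')[150:420,130:430]; k=3*.7
c=cv2.resize(i,None,fx=2.1,fy=2.1)
for m in (-9,0,40,45,90,110):   # marker z ; TCP at z=56
    p=proj('w2.png',(x,y,z-56+m)); print(m,p); cv2.circle(c,tuple(int(q) for q in (p-[130,150])*2.1),3,(0,0,255),-1)
i=cv2.imread('pics/s2.png')[80:220,180:300]; d=cv2.resize(i,None,fx=4,fy=4)[:c.shape[0]]
for m in (-9,0,40,45):
    p=proj('s2.png',(x,y,z-56+m)); cv2.circle(d,tuple(int(q) for q in (p-[180,80])*4),3,(0,0,255),-1)
h=min(c.shape[0],d.shape[0]); o=np.hstack([c[:h],d[:h]]); o=cv2.resize(o,None,fx=min(1,790/o.shape[1]),fy=min(1,790/o.shape[1])); cv2.imwrite('pics/c3.png',o)
E
```

```text
-9 [279.7 214.1]
0 [279.7 217.8]
40 [279.9 238.8]
45 [279.9 242.1]
90 [280.2 283.6]
110 [280.4 313.4]
```

View pics/c3.png

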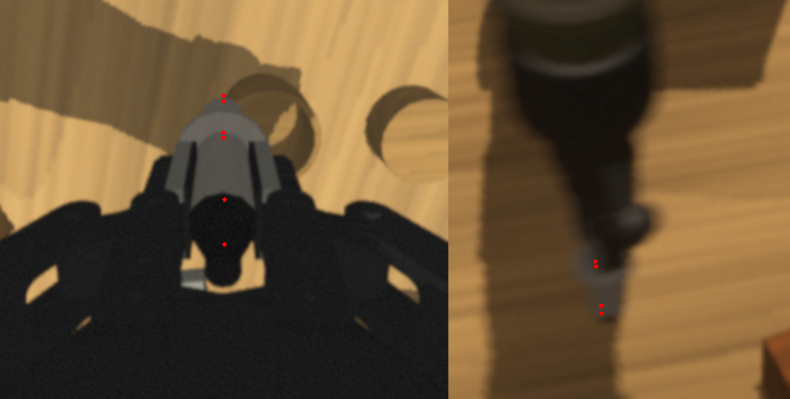

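```bash
python3 - <<'E'
from h2 import *
x,y,z=546.1,-29.4,204.6
a=np.deg2rad(102.4); u=np.array([np.cos(a),np.sin(a)])
def pan(d,tilt):
    i=cv2.imread('pics/w2.png')[190:350,210:350]; c=cv2.resize(i,None,fx=2.8,fy=2.8)
    for m,r,col in ((40,18,(0,255,0)),(45,18,(0,255,0)),(90,10,(0,0,255)),(110,3.5,(255,255,0)),(0,10,(255,0,255)),(-9,7.5,(255,0,255))):
        o=u*(d+(m-75)*np.tan(np.deg2rad(tilt)))
        P=[(proj('w2.png',(x+o[0]+r*np.cos(t),y+o[1]+r*np.sin(t),z-56+m))-[210,190])*2.8 for t in np.linspace(0,6.28,40)]
        cv2.polylines(c,[np.int32(P)],True,col,1)
    return c
o=np.hstack([pan(0,0),pan(-6,0)]); print(o.shape); cv2.imwrite('pics/c4.png',o)
E
```

```text
(448, 784, 3)
```

View pics/c4.png

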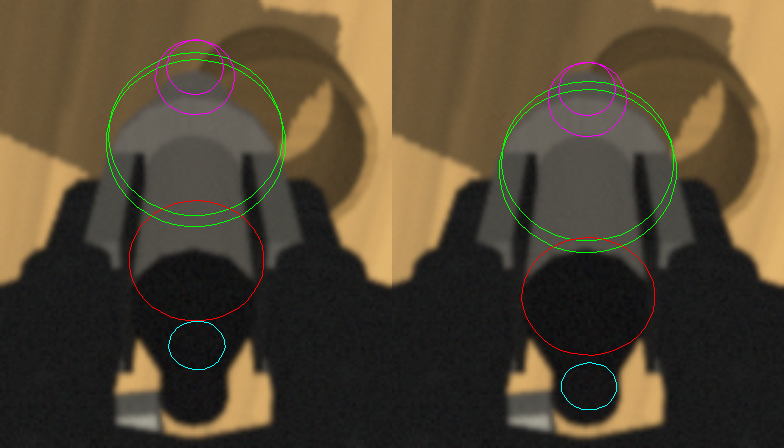

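```bash
python3 - <<'E'
from h2 import *
c=np.load('pics/w2.png.npz'); print(c['origin'],c['rotation'])
o=manip.get_obs(); n=snap('wrist','w3.png'); o2=manip.get_obs()
print(o['time_s'],o['ee_pos'],n['origin'],n['rotation'],o2['ee_pos'],n['camera_matrix'])
x,y,z=np.array(o['ee_pos'])*1000
a=np.deg2rad(102.4); u=np.array([np.cos(a),np.sin(a)])
def pan(d,tilt):
    i=cv2.imread('pics/w3.png')[190:350,210:350]; c=cv2.resize(i,None,fx=2.8,fy=2.8)
    for m,r,col in ((40,18,(0,255,0)),(45,18,(0,255,0)),(90,10,(0,0,255)),(110,3.5,(255,255,0)),(0,10,(255,0,255)),(-9,7.5,(255,0,255))):
        o=u*(d+(m-75)*np.tan(np.deg2rad(tilt)))
        P=[(proj('w3.png',(x+o[0]+r*np.cos(t),y+o[1]+r*np.sin(t),z-56+m))-[210,190])*2.8 for t in np.linspace(0,6.28,40)]
        cv2.polylines(c,[np.int32(P)],True,col,1)
    return c
o=np.hstack([pan(0,0),pan(-6,0)]); cv2.imwrite('pics/c5.png',o)
E
```

```text
[0.5323182  0.03215001 0.34678674] [0.13779981 0.98473974 0.10538767 0.01386712]
5.3 [ 0.54632699 -0.03045079  0.20433423] [0.53214374 0.0369997  0.34702207] [0.13537856 0.9850483  0.10562974 0.01395867] [ 0.54626673 -0.02882961  0.20434779] [[292.46394361   0.         278.61133608]
 [  0.         292.46394361 208.97994652]
 [  0.           0.           1.        ]]
```

View pics/c5.png

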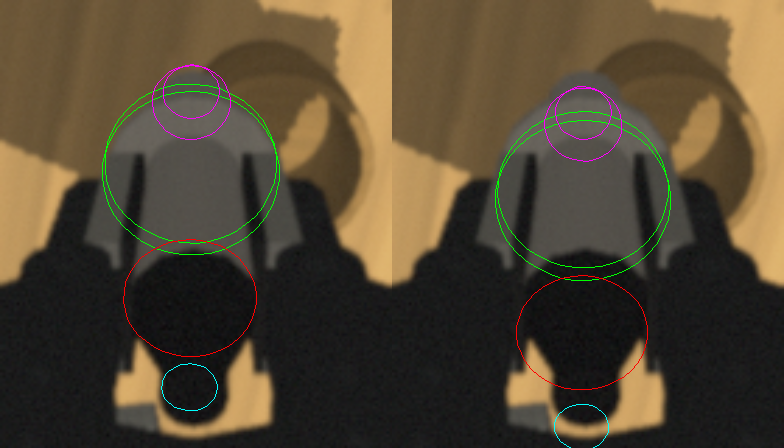

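The latest overlay shows the marker held upright and centred to about 2 mm, at the expected height. The earlier mismatch was arm motion. Next is the block, at about (547,-292).

```bash
python3 -m jog '[0,0,-45,0,0,0,0,0,0,-90,0,0,0,0,0,0,-135,0,0,0,0,0,0,-180,0,0,0,0,0,0,-225,0,0,0,0]'
python3 -m jog '[0,0,-38,0,0,0,0,0,0,-38,-35,0,0,0,0,0,-38,-70,0,0,0,0,0,-38,-105,0,0,0,0,0,-38,-112,0,0,0]' 
python3 -m jog '[0,0,0,0,0,0,0,0,0,0,0,0,0,0,0,0,0,-2,0,0,0,0,0,0,-4,0,0,0,0,0,0,-6,0,0,0]' 110
```

```text
time_s: 5.85
ee_pos: [0.547, -0.2525, 0.2044]
tcp_rot: [-0.0, 0.625, 0.781, 0.0]
contact_force: [-0.1, 0.2, -2.3]
finger_gap: 0.018
finger_force: 88.1
time_s: 6.35
ee_pos: [0.5443, -0.2872, 0.0877]
tcp_rot: [-0.004, 0.625, 0.781, -0.0]
contact_force: [-0.1, 0.3, -1.6]
finger_gap: 0.0178
finger_force: 88.1
time_s: 6.85
ee_pos: [0.5471, -0.2912, 0.0873]
tcp_rot: [0.001, 0.626, 0.78, 0.0]
contact_force: [0.9, -0.2, -1.1]
finger_gap: 0.0174
finger_force: 107.3
```

```bash
python3 -m jog '[0,0,0,-1,0,0,0,0,0,0,-2,0,0,0,0,0,0,-3,0,0,0,0,0,0,-4,0,0,0,0,0,0,-4,0,0,0]'
python3 -m jog '[0,0,0,-1,0,0,0,0,0,0,-2,0,0,0,0,0,0,-3,0,0,0,0,0,0,-3,0,0,0,0,0,0,-3,0,0,0]'
```

```text
time_s: 7.35
ee_pos: [0.5465, -0.291, 0.0827]
tcp_rot: [0.0, 0.626, 0.78, -0.0]
contact_force: [-0.8, 1.0, 4.2]
finger_gap: 0.0178
finger_force: 107.4
time_s: 7.85
ee_pos: [0.5465, -0.2909, 0.0792]
tcp_rot: [0.0, 0.626, 0.78, -0.0]
contact_force: [-0.3, 0.2, 3.5]
finger_gap: 0.0176
finger_force: 107.3
```

```bash
python3 -m jog '[0,0,0,-1,0,0,0,0,0,0,-2,0,0,0,0,0,0,-2,0,0,0]'
python3 -m jog '[0,0,0,-1,0,0,0,0,0,0,-1,0,0,0]'
python3 -m jog '[0,0,0,-1,0,0,0,0,0,0,-1,0,0,0]'
```

```text
time_s: 8.15
ee_pos: [0.5465, -0.2909, 0.0771]
tcp_rot: [0.0, 0.626, 0.78, -0.0]
contact_force: [-0.7, -0.4, 3.4]
finger_gap: 0.0179
finger_force: 107.3
time_s: 8.35
ee_pos: [0.5465, -0.2909, 0.0762]
tcp_rot: [0.0, 0.626, 0.78, -0.0]
contact_force: [-0.4, -0.5, 2.4]
finger_gap: 0.0178
finger_force: 107.3
time_s: 8.55
ee_pos: [0.5465, -0.291, 0.076]
tcp_rot: [0.0, 0.626, 0.78, -0.0]
contact_force: [-2.6, 0.1, 8.3]
finger_gap: 0.0176
finger_force: 107.8
```

Force is rising, with the position stopped at 76.0. I'll press on to about 20–25 N.

```bash
python3 -m jog '[0,0,0,-1,0,0,0,0,0,0,-1,0,0,0]'
python3 -m jog '[0,0,0,-1,0,0,0,0,0,0,-1,0,0,0]'
```

```text
time_s: 8.75
ee_pos: [0.5466, -0.2911, 0.0759]
tcp_rot: [0.001, 0.626, 0.78, -0.0]
contact_force: [-3.9, 1.4, 11.8]
finger_gap: 0.0176
finger_force: 108.4
time_s: 8.95
ee_pos: [0.5467, -0.2912, 0.0759]
tcp_rot: [0.001, 0.626, 0.78, -0.0]
contact_force: [-5.3, 2.1, 17.8]
finger_gap: 0.0174
finger_force: 109.1
```

```bash
python3 -m jog '[0,0,0,-1,0,0,0,0,0,0,-1,0,0,0]'
python3 -m jog '[0,0,0,5,0,0,0,0,0,0,20,0,0,0,0,0,0,50,0,0,0,0,0,0,90,0,0,0,0,0,0,120,0,0,0]'
python3 -m jog '[0,10,25,0,0,0,0,0,20,65,0,0,0,0,0,30,105,0,0,0,0,0,35,130,0,0,0,0,0,35,130,0,0,0,0]'
python3 -m jog '[0,0,0,0,0,0,0,0,0,0,0,0,0,0]'
python3 - <<'E'
from h2 import *
o=manip.get_obs(); print(o['ee_pos'])
snap('wrist','w4.png'); snap('top','t4.png')
x,y,z=np.array(o['ee_pos'])*1000
c=cv2.imread('pics/w4.png'); 
for m in (90,110,117):
    print(m,proj('w4.png',(x,y,z-55+m)))
k=cv2.resize(c[:,120:440],(430,564)); t=cv2.resize(cv2.imread('pics/t4.png')[140:320,280:400],(370,555))
cv2.imwrite('pics/c6.png',np.hstack([k[:555],t]))
E
```

```text
time_s: 9.15
ee_pos: [0.5468, -0.2913, 0.0758]
tcp_rot: [0.001, 0.626, 0.78, -0.0]
contact_force: [-5.9, 3.1, 22.7]
finger_gap: 0.0177
finger_force: 109.7
time_s: 9.65
ee_pos: [0.5468, -0.2907, 0.1934]
tcp_rot: [0.0, 0.626, 0.78, 0.0]
contact_force: [1.4, -0.3, -1.0]
finger_gap: 0.0175
finger_force: 107.4
time_s: 10.15
ee_pos: [0.5818, -0.157, 0.1914]
tcp_rot: [-0.001, 0.624, 0.781, 0.001]
contact_force: [-0.7, -0.6, -0.9]
finger_gap: 0.0177
finger_force: 107.5
time_s: 10.35
ee_pos: [0.5814, -0.1615, 0.1918]
tcp_rot: [-0.0, 0.626, 0.78, -0.0]
contact_force: [-0.3, -1.5, -1.1]
finger_gap: 0.018
finger_force: 107.5
[ 0.58137959 -0.16147825  0.1917839 ]
90 [277.9 298.3]
110 [277.7 330.3]
117 [277.6 344.5]
```

View pics/c6.png

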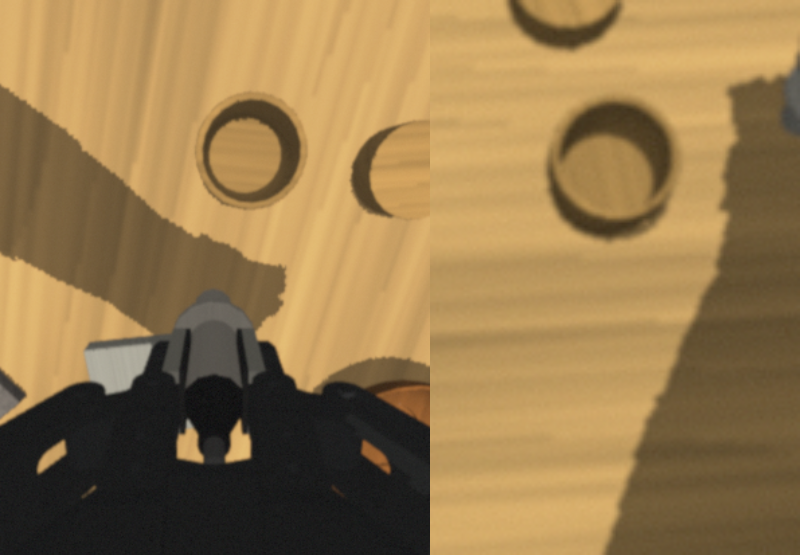

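The nib has extended (grey tip at (213,450) in the left panel). The pot rim is centred at (251,150) in the left panel.

```bash
python3 - <<'E'
from h2 import *
print(at('w4.png',306.8,111.7,.064),at('t4.png',340,191.5,.064),at('w4.png',120+245*.744,156*.745,.007), [at('w4.png',120+q*.744,111.7,.064) for q in (195,307)])
E
```

```text
[587.9 -76.1  64. ] [586.7 -78.7  64. ] [588.8 -77.8   7. ] [array([552.2, -84. ,  64. ]), array([623.6, -68.2,  64. ])]
```

```bash
python3 -m jog '[0,3,30,0,0,0,0,0,5,60,0,0,0,0,0,7,85,0,0,0,0,0,7,85,0,0,0,0,0,7,85,-30,0,0,0]'
python3 -m jog '[0,0,0,-30,0,0,0,0,0,0,-60,0,0,0,0,0,0,-80,0,0,0,0,0,0,-90,0,0,0,0,0,0,-92,0,0,0]'
python3 -m jog '[0,0,0,-2,0,0,0,0,0,0,-2,0,0,0,0,0,0,-2,0,0,0]' 40
```

```text
time_s: 10.95
ee_pos: [0.5916, -0.0771, 0.1661]
tcp_rot: [0.004, 0.626, 0.78, 0.002]
contact_force: [0.8, -0.4, -0.9]
finger_gap: 0.0176
finger_force: 107.6
time_s: 11.45
ee_pos: [0.5877, -0.0767, 0.0691]
tcp_rot: [-0.001, 0.626, 0.78, -0.0]
contact_force: [0.3, -0.2, -0.7]
finger_gap: 0.0178
finger_force: 107.6
time_s: 11.75
ee_pos: [0.5893, -0.0762, 0.0695]
tcp_rot: [0.001, 0.626, 0.78, 0.0]
contact_force: [-0.6, -0.4, -1.5]
finger_gap: 0.0176
finger_force: 107.6
```

```bash
python3 -m jog '[0,0,0,-2,0,0,0,0,0,0,-4,0,0,0,0,0,0,-4,0,0,0]'
python3 -m jog '[24,0,0,0,0,0,0,27,0,0,0,0,0,0,30,0,0,0,0,0,0,35,0,0,0,0,0,0,40,0,0,0,0,0,0]'
```

```text
time_s: 12.05
ee_pos: [0.5883, -0.0757, 0.0642]
tcp_rot: [-0.0, 0.626, 0.78, -0.0]
contact_force: [1.1, 0.5, -0.9]
finger_gap: 0.0176
finger_force: 107.6
time_s: 12.55
ee_pos: [0.5886, -0.0759, 0.0644]
tcp_rot: [0.0, 0.626, 0.78, 0.0]
contact_force: [-0.1, 0.8, -0.3]
finger_gap: 0.0342
finger_force: 0.0
```

```bash
python3 -m jog '[45,0,0,4,0,0,0,60,0,0,8,0,0,0,80,0,0,12,0,0,0,80,0,0,15,0,0,0,80,0,0,18,0,0,0]'
python3 -m jog '[80,0,0,10,0,0,0,80,0,0,25,0,0,0,80,0,0,50,0,0,0,80,0,0,85,0,0,0,80,0,0,120,0,0,0]'
python3 -m jog '[80,-20,-45,0,0,0,0,80,-40,-90,0,0,0,0,80,-50,-130,0,0,0,0,80,-55,-170,0,0,0,0,80,-55,-170,0,0,0,0]'
python3 -m jog '[80,0,0,0,0,0,0,80,0,0,0,0,0,0,80,0,0,0,0,0,0]'
python3 - <<'E'
from h2 import *
snap('scene','s5.png'); snap('wrist','w5.png')
a=cv2.resize(cv2.imread('pics/s5.png')[150:300,140:290],(400,400)); b=cv2.resize(cv2.imread('pics/w5.png')[0:320,120:440],(400,400))
cv2.imwrite('pics/c7.png',np.hstack([a,b]))
E
```

```text
time_s: 13.05
ee_pos: [0.5886, -0.0759, 0.0828]
tcp_rot: [0.0, 0.626, 0.78, 0.0]
contact_force: [0.8, 0.0, 0.3]
finger_gap: 0.0682
finger_force: 0.0
time_s: 13.55
ee_pos: [0.588, -0.0757, 0.2038]
tcp_rot: [-0.0, 0.626, 0.78, -0.0]
contact_force: [0.9, 0.0, 0.5]
finger_gap: 0.0682
finger_force: 0.0
time_s: 14.05
ee_pos: [0.5328, -0.2506, 0.203]
tcp_rot: [0.001, 0.628, 0.778, -0.001]
contact_force: [0.5, 0.7, -0.2]
finger_gap: 0.0688
finger_force: 0.0
time_s: 14.35
ee_pos: [0.5337, -0.2446, 0.2025]
tcp_rot: [-0.0, 0.625, 0.781, 0.0]
contact_force: [-0.5, 0.4, 0.0]
finger_gap: 0.0685
finger_force: 0.0
```

View pics/c7.png

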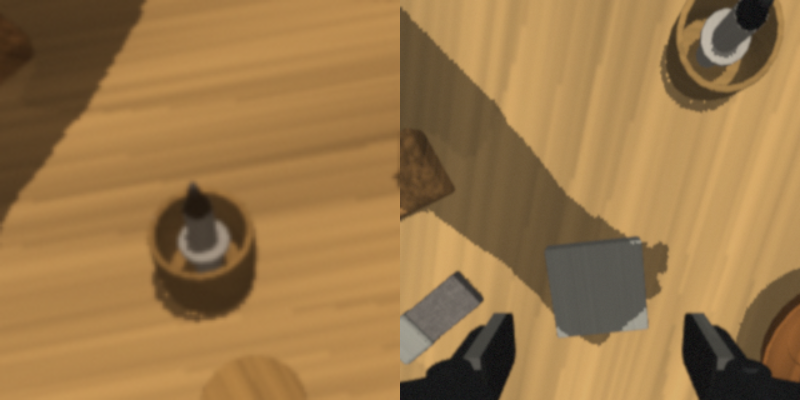

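The marker stands nib up in the upright pot (left panel, (203,240)), and the arm is clear of it.

```bash
python3 -c "
from cell import manip
print(manip.close_job())"
```

```text
the job is handed in; nothing more can be done
None
```

Job handed in at about 14.5 s: I pressed the marker's button against the block to a hard stop at about 23 N, the pictures then showed the nib out, and it now stands nib up in the upright pot with the gripper clear.

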